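# Slide the soldered board box down the guide lane to the clips

## Task

Push the black box with the green circuit board in its top down the lane between the two aluminium rails, in at the mouth nearest it, and stop it with the white marks on its sides lined up with the pair of yellow clips on the rails. The solder is still fresh: keep the box flat on the bench, never lift or tip it, and let neither the box nor your fingers touch a rail or a clip at any time. Leave the other things on the bench where they are.

Things in the scene. Friction and masses are not known exactly. Their poses are not given: they have to be found in the camera images.
- board_box: Loose black box 110 long (x) x 90 wide (y) x 40 high, about 0.3 kg, upright flat sides, green circuit board in its top. White mark 6 wide up each long side at mid-length (x=0). Origin: centre of underside; +x end faces the lane. Starts on the bench before the lane's mouth (nose 30 to 60 short of it), up to 25 off the centre line and 0.25 rad askew.
- lane: Fixed: two parallel aluminium rails 300 long, 10 wide, 25 high, 112 clear between inner faces, ends open, no raised floor (box slides on the bench over a thin blue strip). Feet 5 high reach 88 from the centre line at x=-110 and +110. Origin: on the bench, mid-lane; +x is the push direction along the rails; mouth at x=-150, far end x=+150.
- clips: Fixed pair of yellow clips facing each other on the two rails, each 8 along the lane, 32 high, 57 to 73 from the centre line (they do not narrow the lane); a thin flat yellow floor line joins them. Origin: on the bench on the lane's centre line midway between them; axes as the lane's. The box's origin belongs here at the end.
- reel: Bystander, loose: bare-metal solder reel standing on end, 56 dia, height 45 mm. Leave alone.
- parts_box: Bystander, loose: small blue box with white lid, 57 x 38 x 25 mm. Leave alone.
- flux_jar: Bystander, loose: small jar with red cap, 40 dia, height 42 mm. Leave alone.
- screwdriver: Bystander, loose: screwdriver lying flat. Leave alone.
- mug: Bystander, loose: blue mug, 76 dia, height 90 mm. Leave alone.
- spare_board: Bystander, loose: bare green circuit board lying flat, 90 x 60 x 4 mm. Leave alone.

How it is judged:
By the outcome, as a careful person would: the job done as asked, in the order asked, and still so for the second after the job is handed in, with the robot touching nothing.
It also fails if it takes over 64 s, if anything falls off the work surface, if the arm or the gripper's body presses on something with over 40 N, if the wrist force passes 120 N, or if a joint passes its speed limit or range.

## Robot

A 6-joint arm with a two-finger parallel gripper is mounted at the origin on the work surface. World frame = base frame: x ahead of the robot, y to its left, z up, the work surface at z = 0. Lengths are in m, angles in rad, forces in N, time in s.
With the tool pointing down it reaches from about 0.225 to 0.875 m from the base axis. Payload 3.4 kg.
Tool frame: the origin (TCP) lies at the very end of the fingers, on their centre line; the grasp point (between the pads) lies 19 mm behind it (grip_depth is the distance from the TCP to the grasp point, in m); x points along the fingers, z is the direction in which the jaws open and shut, and the axes are right-handed (so a half turn about x gives the same grasp; the last joint's range is limited). The gripper opens to 85 mm and grips with 20 to 120 N. Pads are 22 mm wide; open, the fingers measure 114 mm over their backs; the gripper's body (76 mm by 85 mm) begins 54 mm behind the grasp point. The pads swing forward as they close: fully open they stand 13 mm farther back than shut.
Start: joints at [-1.277, 0.276, 1.505, -0, 1.361, -0.121], TCP at [0.232, -0.526, 0.231] pointing down, gripper open.
Joint ranges: [-2.89, 2.89], [-0.75, 2.08], [0.22, 2.7], [-1.18, 4.32], [0.11, 2.71], [-2.7, 2.7]. Speed limits (rad/s): [2.57, 2.57, 3.14, 3.14, 3.14, 3.14].

## Interface

Orientations are given as a unit quaternion [w, x, y, z].
In Python, from rig import get_state, get_image, sign_off, grip_depth gives the robot as it stands. The module is installed in compiled form; this text tells all that it offers.
- The arm moves only by the tool arm_command, never from a script. Its argument "series" is a list of rows, each an object with "dp": the shift along the tool's x, y, z scaled (see below), a list of three; "angular": the turn, a rotation vector about the tool's x, y, z scaled (see below), a list of three; "gripper": the finger opening in mm, from 0 to 85.4. A call has exactly 8 rows; each row shifts and turns the pose as measured when the row begins, along the tool's axes as they then stand; what a row does not reach is not made up. The controller multiplies each number of a shift by 0.12 m and each number of a turn by 90 degrees. A row lasts 1/8 s, in which the tool goes at most 62.5 mm and 10.7 degrees, less where a joint would pass 70% of its speed; a pose out of reach is approached as far as the arm can. A call with a number of a shift or a turn outside -1 to 1 is refused whole. A call with a gripper value outside its range is refused whole. The fingers move at their own pace and stop on an object; "grip_force" is the grip in N (left out, the last holds). Time passes only in rows, so rows that do not move let the fingers close, or fill a call up. It gives the time, the measured TCP pose, the force and the opening at its end, in the units of the state.
- get_state(): the state, without advancing time (a new reading comes with each control period).
- get_image(name): name is "scene" or "top"; returns a dict with "image" (480x640x3 uint8, blue, green, red), "depth" (480x640 float32, m along the optical axis (not along the pixel's ray), 0 where there is no reading), "mtx" (3x3 intrinsics, pixels), "view" (4x4, takes a point from world to camera coordinates). Camera axes: x right, y up, looking along -z (the intrinsics and any distortion apply to the point x, -y, -z); pixel columns grow to the right and rows downward; lengths in m; the calibration is good to about 2 mm. A picture is of the moment at which its call begins.
- sign_off(): hands the job in, once; it reports no verdict.
The state is a dict: "clock": time; "qpos": joint angles; "qd": joint speeds; "effort": joint torques, N m; "position": TCP position; "ee_rot": TCP orientation; "contact_force": force on the tool from outside, world axes, zero at the start; "moment": the same for the moment, N m; "width": finger opening in m.
Only numpy, scipy, OpenCV 4.12 (cv2) and the standard library are available. Lean on these libraries where they do the work, as an engineer would, in place of code of your own. Each camera call takes 0.05 s, during which the arm holds its last target. There are 200 camera calls.

## Working session

There is one attempt and no reset: what is moved stays moved. The work goes in short steps, Python scripts to look and compute and a tool call to move; the robot and the scene stay as the last step left them, time stands still between calls to the robot, and variables do not carry over. Pictures are saved under pics/ and viewed, about 8 in all and at most 12, crops included, and the job is handed in when it is done.

Besides the shell and the picture viewer there is one more tool, called after "Request:" as name(argument=value, ...) on one line, values as JSON. arm_command: Moves the arm, as the interface text tells. Its arguments: {"type":"object","properties":{"series":{"type":"array","items":{"type":"object","properties":{"dp":{"type":"array","items":{"type":"number"}},"angular":{"type":"array","items":{"type":"number"}},"gripper":{"type":"number"}}}},"grip_force":{"type":"number"}},"required":["series"]}

```bash
mkdir -p pics
python3 - <<'E'
from rig import *
import cv2,numpy as np
print(get_state(),grip_depth)
for n in("top","scene"):
    d=get_image(n);cv2.imwrite(f"pics/{n}0.png",d["image"]);np.savez(f"{n}0.npz",**d);print(n,d["mtx"],d["view"],d.keys())
E
```

```text
{'clock': 0.0, 'qpos': array([-1.27702778e+00,  2.76623014e-01,  1.50612010e+00, -1.42159353e-05,
        1.36070859e+00, -1.21031643e-01]), 'qd': array([ 0.00062482, -0.00248773, -0.00202652, -0.00065178,  0.0008431 ,
       -0.00034954]), 'effort': array([-2.76255441e-04, -4.16773403e+01, -2.45804983e+01, -2.67956975e-04,
        1.10872131e-02,  1.62953461e-05]), 'position': array([ 0.23155019, -0.52574528,  0.23042893]), 'ee_rot': array([ 0.59173703,  0.38674471,  0.5927496 , -0.38590636]), 'contact_force': array([ 0.75390253, -0.43484457,  0.16663281]), 'moment': array([ 0.01170268, -0.03502791,  0.01906801]), 'width': 0.08579088299465669} 0.0187
top [[582.60530001   0.         309.38611622]
 [  0.         582.60530001 244.41746568]
 [  0.           0.           1.        ]] [[-0.02161343 -0.99973431  0.00801111  0.02032091]
 [ 0.99166067 -0.02041921  0.12724844 -0.57707669]
 [-0.12705105  0.01069458  0.99183852 -1.34857647]
 [ 0.          0.          0.          1.        ]] dict_keys(['image', 'depth', 'mtx', 'view'])
scene [[511.75490176   0.         319.15022467]
 [  0.         511.75490176 235.99498491]
 [  0.           0.           1.        ]] [[-8.52349182e-01  5.22972263e-01  9.40227939e-04  4.70712957e-01]
 [-4.27730719e-01 -6.98155080e-01  5.74130574e-01  2.50458998e-01]
 [ 3.00910790e-01  4.88957561e-01  8.18763213e-01 -1.35866618e+00]
 [ 0.00000000e+00  0.00000000e+00  0.00000000e+00  1.00000000e+00]] dict_keys(['image', 'depth', 'mtx', 'view'])
```

View pics/top0.png

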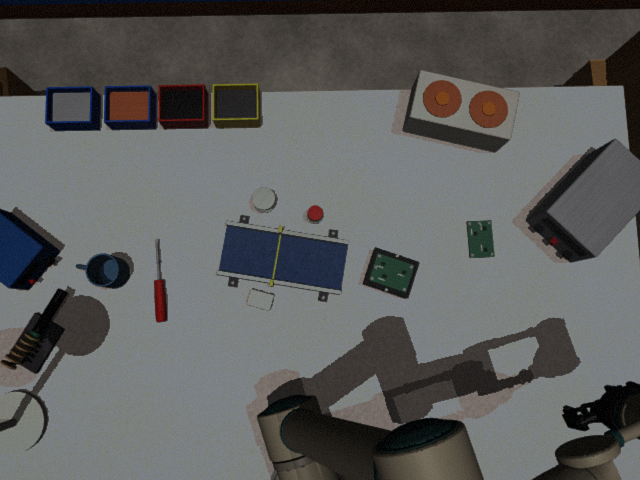

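View pics/scene0.png

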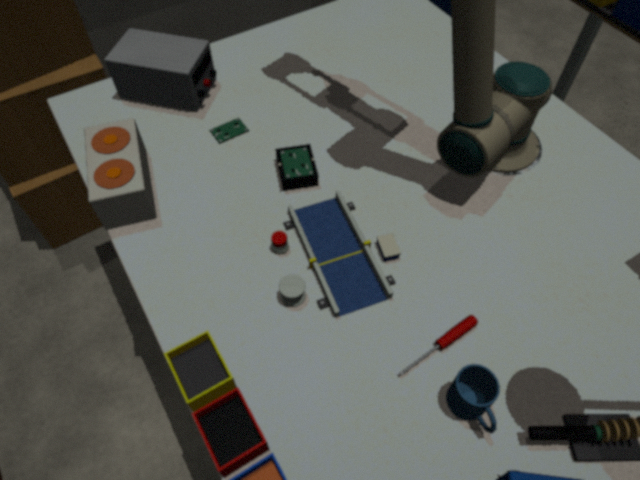

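```bash
cat > h.py <<'E'
import cv2,numpy as np
def cast(d,px,z):
    K,V=d["mtx"],d["view"];R,t=V[:3,:3],V[:3,3]
    px=np.atleast_2d(px).astype(float)
    r=np.c_[(px[:,0]-K[0,2])/K[0,0],-(px[:,1]-K[1,2])/K[1,1],-np.ones(len(px))]@R
    c=-R.T@t
    return c+r*((z-c[2])/r[:,2])[:,None]
def proj(d,P):
    K,V=d["mtx"],d["view"];p=np.atleast_2d(P)@V[:3,:3].T+V[:3,3]
    return np.c_[K[0,0]*p[:,0]/-p[:,2]+K[0,2],K[1,1]*-p[:,1]/-p[:,2]+K[1,2]]
def cloud(d):
    K,V=d["mtx"],d["view"];v,u=np.mgrid[:480,:640];D=d["depth"]
    p=np.stack([(u-K[0,2])/K[0,0]*D,-(v-K[1,2])/K[1,1]*D,-D],-1)
    return (p-V[:3,3])@V[:3,:3]
def big(m,n=1):
    c=cv2.findContours(m.astype(np.uint8),0,1)[0];return sorted(c,key=cv2.contourArea)[::-1][:n]
E
python3 - <<'E'
from h import *
for n in("top","scene"):
    d=dict(np.load(n+"0.npz"));W=cloud(d);I=d["image"].astype(int);H=cv2.cvtColor(d["image"],cv2.COLOR_BGR2HSV).astype(int)
    roi=(W[...,0]>.3)&(W[...,0]<.75)&(W[...,1]>-.35)&(W[...,1]<.25)
    blue=roi&(H[...,0]>100)&(H[...,0]<130)&(H[...,1]>120)&(I[...,0]>60)
    cs=big(cv2.morphologyEx(blue.astype(np.uint8),cv2.MORPH_CLOSE,np.ones((7,7))))
    b=cast(d,cs[0][:,0],0)[:,:2]; print(n,"blue",cv2.minAreaRect(b.astype(np.float32)*1000))
    yel=roi&(H[...,0]>20)&(H[...,0]<35)&(H[...,1]>100)
    v,u=np.nonzero(yel);p=cast(d,np.c_[u,v],0); print("yellow n",len(u),"px",u.min(),u.max(),v.min(),v.max(),"rect z0",cv2.minAreaRect((p[:,:2]*1000).astype(np.float32)))
    tmp=cv2.morphologyEx((roi&(I.max(-1)<60)|roi&(H[...,0]>40)&(H[...,0]<90)&(H[...,1]>60)).astype(np.uint8),cv2.MORPH_OPEN,np.ones((3,3)))
    for c in big(tmp,6):
        w=cast(d,c[:,0],.04);print(" dark/green",cv2.contourArea(c),cv2.minAreaRect(c)[0],cv2.minAreaRect((w[:,:2]*1000).astype(np.float32)))
    m=roi&(W[...,2]>.034)&(W[...,2]<.05)
    for c in big(m,5):
        w=W[c[:,0,1],c[:,0,0]];print(" tall",cv2.contourArea(c),cv2.minAreaRect(c)[0],w[:,2].mean(),cv2.minAreaRect((w[:,:2]*1000).astype(np.float32)))
    cu,cv_=cv2.minAreaRect(cs[0])[0];print("bench z at blue",W[int(cv_),int(cu)])
d=dict(np.load("top0.npz"));im=d["image"][200:320,200:440];cv2.imwrite("pics/c1.png",cv2.resize(im,None,fx=3.3,fy=3.3,interpolation=2))
E
```

```text
top blue ((551.7991333007812, 72.45782470703125), (296.48675537109375, 107.63005065917969), 79.49232482910156)
yellow n 124 px 213 637 0 413 rect z0 ((728.4691772460938, -303.267333984375), (1165.843505859375, 877.336669921875), 74.84573364257812)
 dark/green 1755.5 (390.54998779296875, 272.8500061035156) ((505.7817687988281, -181.7538299560547), (112.08032989501953, 93.20281219482422), 70.0457763671875)
 dark/green 37.5 (233.0, 281.5) ((492.81146240234375, 189.63587951660156), (18.903512954711914, 21.15714454650879), 88.7944107055664)
 dark/green 37.5 (322.5, 296.0) ((454.3597412109375, -19.962905883789062), (21.172832489013672, 18.711076736450195), 88.77674865722656)
 dark/green 24.0 (244.0, 219.5) ((640.0339965820312, 162.72930908203125), (19.117536544799805, 12.08060359954834), 88.84253692626953)
 dark/green 14.0 (332.4615478515625, 235.6923065185547) ((596.7473754882812, -47.13255310058594), (17.70431137084961, 6.599745273590088), 77.39325714111328)
 dark/green 4.0 (229.0, 284.0) ((487.1253356933594, 199.01043701171875), (4.6937575340271, 4.775706768035889), 89.75373077392578)
 
[... 2016 characters left out ...]
8850965942825375 ((505.40106201171875, -183.13504028320312), (117.94677734375, 90.5026626586914), 69.78050231933594)
 tall 463.0 (292.0, 285.0) 0.04416825023918085 ((690.049072265625, 117.10037231445312), (53.744117736816406, 54.11341094970703), 56.29229736328125)
 tall 184.5 (279.0, 237.5) 0.03893553115596201 ((652.6784057617188, -5.089324951171875), (36.208961486816406, 34.99129104614258), 32.96617889404297)
 tall 0.0 (370.0, 239.0) 0.03426280725000197 ((481.9461669921875, 101.20721435546875), (0.0, 0.0), 0.0)
 tall 0.0 (365.5, 241.5) 0.03612948880538728 ((495.1242370605469, 102.5206298828125), (4.991240978240967, 0.0), -152.9639129638672)
bench z at blue [0.54786478 0.08258835 0.00175719]
```

View pics/c1.png

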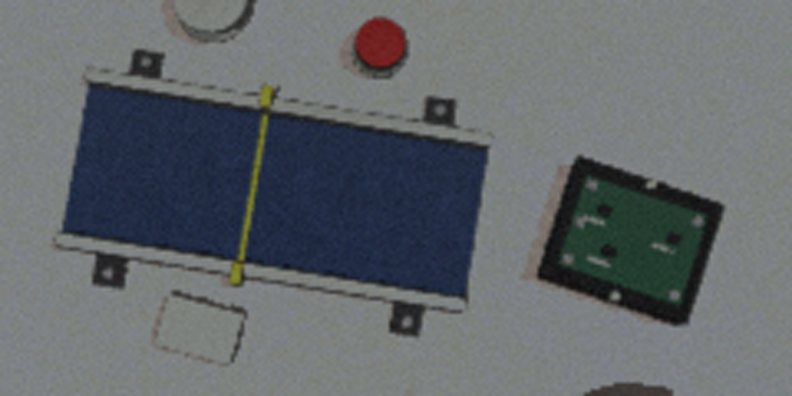

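The top view shows the lane (crop: rails run from about (275,190) at its centre, feet at (147,64), (440,111), (109,271), (405,320), clips at (267,97) and (236,274)) and the box to its right at (630,240), askew by about 10°. I'll pin the lane from its feet and clips, then plan the approach.

```bash
cat >> h.py <<'E'
from scipy.spatial.transform import Rotation as Rot
def plan(s,p,yaw):
    """shift and turn (in units of the rows) from state s to p with tool down, jaws across the lane"""
    R=Rot.from_quat(np.roll(s["ee_rot"],-1)); a=np.deg2rad(yaw)
    n=np.array([-np.sin(a),np.cos(a),0]);best=None
    for sg in(1,-1):
        x=np.array([0,0,-1.]);z=sg*n;T=Rot.from_matrix(np.c_[x,np.cross(z,x),z])
        rv=(R.inv()*T).as_rotvec()
        if best is None or np.linalg.norm(rv)<np.linalg.norm(best):best=rv
    return R.inv().apply(np.array(p)-s["position"])/.12,best/(np.pi/2),R.as_matrix()
E
python3 - <<'E'
from h import *
from rig import get_state
d=dict(np.load("top0.npz"));W=cloud(d);I=d["image"].astype(int);H=cv2.cvtColor(d["image"],cv2.COLOR_BGR2HSV).astype(int)
ft=[]
for u0,v0 in((147,64),(440,111),(109,271),(405,320)):
    u0,v0=200+u0/3.3,200+v0/3.3;v,u=np.mgrid[int(v0)-8:int(v0)+9,int(u0)-8:int(u0)+9]
    w=np.clip(75-I[v,u].max(-1),0,None); ft.append([(w*u).sum()/w.sum(),(w*v).sum()/w.sum()])
F=cast(d,ft,.005)[:,:2]*1000;print("feet",F.round(1))
print("lens",np.linalg.norm(F[0]-F[1]),np.linalg.norm(F[2]-F[3]),"width",np.linalg.norm(F[0]-F[2]),np.linalg.norm(F[1]-F[3]))
L=F.mean(0);ax=(F[0]-F[1]+F[2]-F[3]);print("lane c",L,"ang",np.degrees(np.arctan2(ax[1],ax[0])))
u_=ax/np.linalg.norm(ax);n_=np.array([-u_[1],u_[0]])
yel=(H[...,0]>20)&(H[...,0]<35)&(H[...,1]>90)
v,u=np.nonzero(yel);k=(u>265)&(u<290)&(v>222)&(v<290);u,v=u[k],v[k]
for nm,z,sel in(("line",0,(v>236)&(v<275)),("clipU",.032,v<234),("clipL",.032,v>279)):
    p=cast(d,np.c_[u,v][sel],z)[:,:2]*1000-L;print(nm,sel.sum(),"along",(p@u_).mean(),"lat",(p@n_).min(),(p@n_).max())
B=np.array([506.3,-183.]);print("box",(B-L)@u_,(B-L)@n_)
s=get_state();yaw=np.degrees(np.arctan2(u_[1],u_[0]))
for al in(-365,):
    p=np.r_[L+al*u_,60]/1000;print(p,*plan(s,p,yaw),sep="\n")
E
```

```text
feet [[644.1 168.1]
 [605.4 -48.6]
 [496.1 193.9]
 [457.  -21.4]]
lens 220.1801038730327 218.8373578296301 width 150.20421735590116 150.9060318521854
lane c [550.64514175  72.97335854] ang 79.77915627409746
line 64 along 16.267403793310045 lat -49.287412543605335 42.76821104804919
clipU 24 along 15.425231198868248 lat -72.04237588752852 -56.57858556153713
clipL 20 along 16.478445706406795 lat 58.959120825705185 72.10265790898536
box -259.7800730820275 -1.7791879133706772
[ 0.48587853 -0.2862345   0.06      ]
[ 1.4232003   2.74370802 -0.97059411]
[-6.22365143e-01 -8.98927330e-04 -6.13034991e-04]
[[-4.93179396e-04  9.15197048e-01  4.03006353e-01]
 [ 1.56605344e-03  4.03006615e-01 -9.15195725e-01]
 [-9.99998652e-01  1.79773812e-04 -1.63200205e-03]]
```

Request:
arm_command(series=[{"dp":[0,0,0],"angular":[-0.104,0,0],"gripper":50},{"dp":[0,0,0],"angular":[-0.104,0,0],"gripper":50},{"dp":[0,0,0],"angular":[-0.104,0,0],"gripper":50},{"dp":[0,0,0],"angular":[-0.104,0,0],"gripper":50},{"dp":[0,0,0],"angular":[-0.104,0,0],"gripper":50},{"dp":[0,0,0],"angular":[-0.1,0,0],"gripper":50},{"dp":[0,0,0.2],"angular":[0,0,0],"gripper":50},{"dp":[0,0.1,0.4],"angular":[0,0,0],"gripper":50}])

```text
clock: 1.1
position: [0.304, -0.5234, 0.2264]
ee_rot: [0.704, 0.059, 0.706, -0.053]
contact_force: [0.7, -0.5, 0.3]
width: 0.0503
```

```bash
cat >> h.py <<'E'
L=np.array([550.6,73.0]);YAW=79.7;_a=np.deg2rad(YAW);U=np.array([np.cos(_a),np.sin(_a)]);N=np.array([-U[1],U[0]])
def rep(al,lat,z,yaw=YAW):
    from rig import get_state
    s=get_state();r=s["position"][:2]*1000-L
    print("t",s["clock"],"along",(r@U).round(1),"lat",(r@N).round(1),"z",s["position"][2]*1000,"F",s["contact_force"].round(1),"w",s["width"])
    a=plan(s,np.r_[L+al*U+lat*N,z]/1000,yaw);print("dp",a[0].round(3),"ang",a[1].round(3))
E
python3 -c "from h import *;rep(-365,0,60)"
```

```text
t 1.1 along -630.9 lat 136.0 z 226.44260942558543 F [ 0.7 -0.5  0.3] w 0.05029694234688604
dp [1.4   2.179 1.187] ang [ 0.014 -0.003 -0.005]
```

Request:
arm_command(series=[{"dp":[0,0.3,0.2],"angular":[0.014,0,0],"gripper":50},{"dp":[0,0.3,0.2],"angular":[0,-0.003,-0.005],"gripper":50},{"dp":[0,0.35,0.2],"angular":[0,0,0],"gripper":50},{"dp":[0.1,0.35,0.2],"angular":[0,0,0],"gripper":50},{"dp":[0.2,0.35,0.2],"angular":[0,0,0],"gripper":50},{"dp":[0.3,0.3,0.15],"angular":[0,0,0],"gripper":50},{"dp":[0.35,0.2,0.05],"angular":[0,0,0],"gripper":50},{"dp":[0.2,0,0],"angular":[0,0,0],"gripper":50}])

```text
clock: 2.1
position: [0.5156, -0.286, 0.085]
ee_rot: [0.708, 0.068, 0.699, -0.068]
contact_force: [-0.5, 0.7, 0.5]
width: 0.0502
```

```bash
python3 -c "from h import *;rep(-365,0,10)"
```

```text
t 2.1 along -359.4 lat -29.7 z 85.03938741602009 F [-0.5  0.7  0.5] w 0.05024427331110615
dp [ 0.622 -0.05  -0.255] ang [-0.008  0.008 -0.001]
```

Request:
arm_command(series=[{"dp":[0,0,-0.12],"angular":[-0.008,0,0],"gripper":50},{"dp":[0,-0.04,-0.12],"angular":[0,0.008,0],"gripper":50},{"dp":[0.15,0,0],"angular":[0,0,0],"gripper":50},{"dp":[0.15,0,0],"angular":[0,0,0],"gripper":50},{"dp":[0.12,0,0],"angular":[0,0,0],"gripper":50},{"dp":[0.1,0,0],"angular":[0,0,0],"gripper":50},{"dp":[0.05,0,0],"angular":[0,0,0],"gripper":50},{"dp":[0,0,0],"angular":[0,0,0],"gripper":50}])

```text
clock: 3.1
position: [0.4854, -0.2878, 0.0186]
ee_rot: [0.706, 0.065, 0.703, -0.067]
contact_force: [-0.0, -0.9, 0.3]
width: 0.0501
```

Run:
```python
from h import *;rep(-335,0,10)
from rig import get_image
d=get_image("scene");cv2.imwrite("pics/s1.png",cv2.resize(d["image"][80:260,200:440],None,fx=3,fy=3,interpolation=2))
```

```text
t 3.1 along -366.7 lat -0.4 z 18.55183847171076 F [-0.  -0.9  0.3] w 0.050092860868881116
dp [ 0.071  0.264 -0.005] ang [-0.004  0.003  0.001]
```

View pics/s1.png

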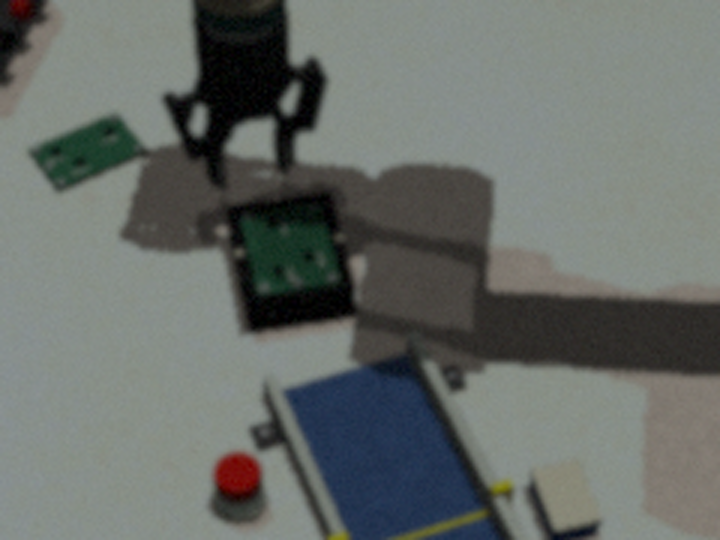

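Request:
arm_command(series=[{"dp":[0.06,0.05,0],"angular":[-0.004,0.003,0],"gripper":50},{"dp":[0.02,0.07,0],"angular":[0,0,0],"gripper":50},{"dp":[0,0.07,0],"angular":[0,0,0],"gripper":50},{"dp":[0,0.06,0],"angular":[0,0,0],"gripper":50},{"dp":[0,0.05,0],"angular":[0,0,0],"gripper":50},{"dp":[0,0.05,0],"angular":[0,0,0],"gripper":50},{"dp":[0,0.04,0],"angular":[0,0,0],"gripper":50},{"dp":[0,0.02,0],"angular":[0,0,0],"gripper":50}])

```text
clock: 4.15
position: [0.4967, -0.2369, 0.0096]
ee_rot: [0.705, 0.061, 0.703, -0.065]
contact_force: [0.4, -0.3, -0.9]
width: 0.0502
```

```bash
cat >> h.py <<'E'
def box():
    from rig import get_image
    out=[]
    for n in("top","scene"):
        d=get_image(n);W=cloud(d);H=cv2.cvtColor(d["image"],cv2.COLOR_BGR2HSV).astype(int)
        r=(W[...,:2]*1000-L);al,la=r@U,r@N
        roi=(abs(la)<75)&(al>-330)&(al<120)&(W[...,2]>.025)&(W[...,2]<.06)
        g=roi&(H[...,0]>55)&(H[...,0]<90)&(H[...,1]>60)
        for nm,m,z in(("green",g,.04),("tall",roi&(W[...,2]>.034)&(W[...,2]<.048),None)):
            m=cv2.morphologyEx(m.astype(np.uint8),cv2.MORPH_CLOSE,np.ones((5,5)))
            cs=big(m)
            if not cs: print(n,nm,"none");continue
            c=cs[0][:,0];w=(cast(d,c,z) if z else W[c[:,1],c[:,0]])[:,:2]*1000-L
            R=cv2.minAreaRect(np.c_[w@U,w@N].astype(np.float32));a=(R[2]+45)%90-45
            print(n,nm,np.round(R[0],1),np.round(R[1],1),"yaw",round(a,2))
        cv2.imwrite(f"pics/{n}_last.png",d["image"])
E
python3 - <<'E'
from h import *;rep(-305,0,10);box()
E
```

```text
t 4.15 along -314.6 lat -2.3 z 9.61540797902757 F [ 0.4 -0.3 -0.9] w 0.050151468606784044
dp [-0.004  0.08  -0.019] ang [0.001 0.002 0.003]
top green [-241.3    5.7] [81.9 98.9] yaw -3.99
top tall [-243.9    1.2] [ 90.8 107.4] yaw -4.57
scene green [-250.7    0.4] [ 85.7 145.9] yaw -2.95
scene tall [-253.6    2.5] [ 92.3 133.7] yaw -2.89
```

Request:
arm_command(series=[{"dp":[0,0.05,0],"angular":[0,0.002,0.003],"gripper":50},{"dp":[0,0.05,0],"angular":[0,0,0],"gripper":50},{"dp":[0,0.04,0],"angular":[0,0,0],"gripper":50},{"dp":[0,0.03,0],"angular":[0,0,0],"gripper":50},{"dp":[0,0.02,0],"angular":[0,0,0],"gripper":50},{"dp":[0,0.01,0],"angular":[0,0,0],"gripper":50},{"dp":[0,0,0],"angular":[0,0,0],"gripper":50},{"dp":[0,0,0],"angular":[0,0,0],"gripper":50}])

```text
clock: 5.25
position: [0.5009, -0.2121, 0.0097]
ee_rot: [0.704, 0.063, 0.704, -0.063]
contact_force: [-0.6, -1.5, 0.1]
width: 0.0498
```

Run:
```python
from h import *;rep(-266,0,10);box()
```

```text
t 5.25 along -289.4 lat -2.1 z 9.650258212105747 F [-0.6 -1.5  0.1] w 0.04983552003141084
dp [-0.003  0.195 -0.017] ang [ 0.001 -0.    -0.   ]
top green [-217.9    9.5] [78.2 97.4] yaw -1.8
top tall [-218.6    5.3] [101.   90.7] yaw 0.15
scene green [-215.9    2.8] [120.9  88.5] yaw 1.08
scene tall [-242.6   10.1] [154.2 100.7] yaw 0.82
```

Run:
```python
import cv2
a=cv2.imread("pics/top_last.png")[200:310,280:430];b=cv2.imread("pics/scene_last.png")[110:220,240:390]
cv2.imwrite("pics/v2.png",cv2.resize(cv2.vconcat([a,b]),None,fx=2.7*1.0,fy=2.7,interpolation=2) if 0 else cv2.resize(cv2.hconcat([a,b]),(798,293),interpolation=2))
```

```text
(no output)
```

View pics/v2.png

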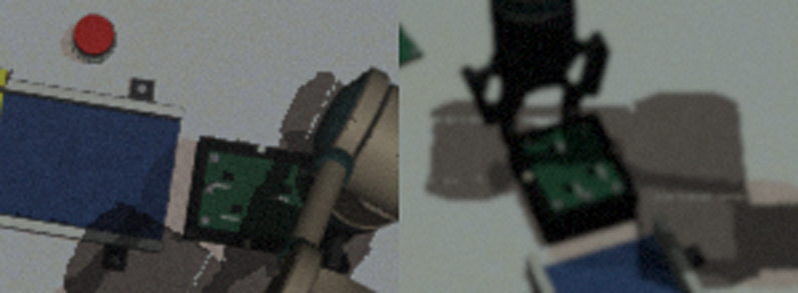

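```bash
cat >> h.py <<'E'
def edges(lo,hi,names=("top","scene")):
    """lateral edges of the box's top along the lane and its nose, from points on the top"""
    from rig import get_image
    for n in names:
        d=get_image(n);W=cloud(d);r=W[...,:2]*1000-L;al,la=r@U,r@N;I=d["image"].max(-1)
        m=(W[...,2]>.035)&(W[...,2]<.046)&(abs(la)<70)&(al>lo-25)&(al<hi+60)
        A=[]
        for k in np.arange(lo,hi,4):
            q=la[m&(abs(al-k)<2)]
            if len(q)>20:A.append((k,q.min(),q.max()))
        A=np.array(A);ns=[al[m&(abs(la-k)<2)].max() for k in np.arange(-30,35,5)]
        print(n,"lat",np.median(A[:,1]).round(1),np.median(A[:,2]).round(1),"slopes deg",np.degrees([np.polyfit(A[:,0],A[:,i],1)[0] for i in(1,2)]).round(1),"nose",np.median(ns).round(1),"nose slope",np.degrees(-np.polyfit(np.arange(-30,35,5),ns,1)[0]).round(1))
        cv2.imwrite(f"pics/{n}_last.png",d["image"])
E
python3 - <<'E'
from h import *
edges(-212,-168)
for z in(.04,0):
  for d,px in((dict(np.load("top0.npz")),[(349.5,290.2),(355.9,251.9)]),):
    w=cast(d,px,z)[:,:2]*1000-L;print(z,np.c_[w@U,w@N])
E
```

```text
top lat -38.4 50.0 slopes deg [-0.7  0.3] nose -168.9 nose slope -0.4
scene lat -38.2 50.8 slopes deg [-0.6  2.9] nose -166.8 nose slope 0.5
0.04 [[-169.22672814   54.63984817]
 [-170.72823756  -37.34992949]]
0 [[-171.94927179   52.21092477]
 [-173.49459405  -42.46304118]]
```

Request:
arm_command(series=[{"dp":[0,-0.1,0],"angular":[0,0,0],"gripper":50},{"dp":[0,-0.15,0],"angular":[0,0,0],"gripper":50},{"dp":[-0.25,-0.05,0],"angular":[0,0,0],"gripper":50},{"dp":[-0.25,0,-0.2],"angular":[0,0,0],"gripper":50},{"dp":[0,0,-0.3],"angular":[0,0,0],"gripper":50},{"dp":[0,0,-0.3],"angular":[0,0,0],"gripper":50},{"dp":[0,0.2,-0.15],"angular":[0,0,0],"gripper":50},{"dp":[0,0.3,0],"angular":[0,0,0],"gripper":50}])

```text
clock: 6.45
position: [0.3893, -0.178, 0.0715]
ee_rot: [0.704, 0.065, 0.704, -0.067]
contact_force: [0.9, 0.7, 0.2]
width: 0.0504
```

Run:
```python
from h import *;rep(-223,105,10);edges(-265,-175)
```

```text
t 6.45 along -275.8 lat 113.9 z 71.49868634069047 F [0.9 0.7 0.2] w 0.05036603161225296
dp [0.511 0.442 0.07 ] ang [-0.005  0.001  0.002]
top lat -38.6 50.0 slopes deg [-0.1  0.2] nose -168.6 nose slope -0.1
scene lat -38.2 50.5 slopes deg [0.6 0.5] nose -165.8 nose slope 0.3
```

Request:
arm_command(series=[{"dp":[0,0.15,0],"angular":[-0.005,0.001,0.002],"gripper":50},{"dp":[0,0.15,0],"angular":[0,0,0],"gripper":50},{"dp":[0.1,0.12,0],"angular":[0,0,0],"gripper":50},{"dp":[0.15,0.02,0],"angular":[0,0,0],"gripper":50},{"dp":[0.15,0,0],"angular":[0,0,0],"gripper":50},{"dp":[0.1,0,0],"angular":[0,0,0],"gripper":50},{"dp":[0,0,0],"angular":[0,0,0],"gripper":50},{"dp":[0,0,0],"angular":[0,0,0],"gripper":50}])

```text
clock: 7.55
position: [0.4016, -0.1292, 0.0077]
ee_rot: [0.705, 0.061, 0.704, -0.063]
contact_force: [0.5, -0.4, -0.2]
width: 0.0499
```

Run:
```python
from h import *;rep(-223,92,10);edges(-265,-175,["top"])
a=cv2.imread("pics/top_last.png")[200:340,250:430];cv2.imwrite("pics/v3.png",cv2.resize(a,None,fx=3,fy=3,interpolation=2))
```

```text
t 7.55 along -225.6 lat 110.5 z 7.735058465517457 F [ 0.5 -0.4 -0.2] w 0.049874574346404715
dp [-0.019  0.021  0.154] ang [0.003 0.001 0.001]
top lat -38.6 40.8 slopes deg [-0.4  7.6] nose -169.2 nose slope -0.2
```

View pics/v3.png

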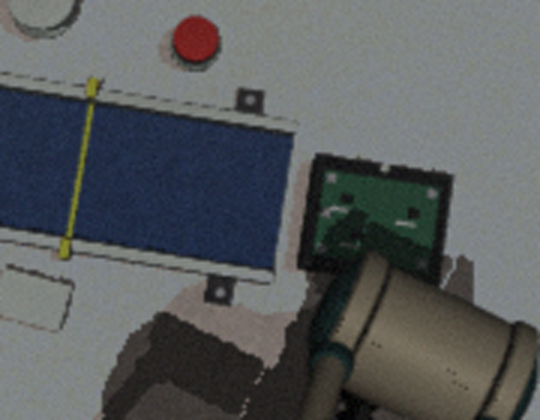

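Request:
arm_command(series=[{"dp":[-0.01,0.02,0.03],"angular":[0.003,0,0],"gripper":50},{"dp":[0,0,0.04],"angular":[0,0,0],"gripper":50},{"dp":[0,0,0.04],"angular":[0,0,0],"gripper":50},{"dp":[0,0,0.03],"angular":[0,0,0],"gripper":50},{"dp":[0,0,0.03],"angular":[0,0,0],"gripper":50},{"dp":[0,0,0.02],"angular":[0,0,0],"gripper":50},{"dp":[0,0,0.01],"angular":[0,0,0],"gripper":50},{"dp":[0,0,0],"angular":[0,0,0],"gripper":50}])

```text
clock: 8.6
position: [0.4254, -0.1307, 0.0101]
ee_rot: [0.704, 0.063, 0.705, -0.064]
contact_force: [-1.0, -0.3, 0.5]
width: 0.05
```

Run:
```python
from h import *;rep(-223,84,10);edges(-265,-175,["top"])
```

```text
t 8.6 along -222.8 lat 86.7 z 10.07381522796743 F [-1.  -0.3  0.5] w 0.050029531425064715
dp [ 0.001 -0.001  0.023] ang [-0.    -0.001  0.001]
top lat -41.8 9.9 slopes deg [ 0.1 20.6] nose -168.8 nose slope -0.1
```

Request:
arm_command(series=[{"dp":[0,0,0.012],"angular":[0,0,0],"gripper":50},{"dp":[0,0,0.01],"angular":[0,0,0],"gripper":50},{"dp":[0,0,0.002],"angular":[0,0,0],"gripper":50},{"dp":[0,0,0],"angular":[0,0,0],"gripper":50},{"dp":[0,0,-0.1],"angular":[0,0,0],"gripper":50},{"dp":[0,0,-0.2],"angular":[0,0,0],"gripper":50},{"dp":[-0.3,0,-0.05],"angular":[0,0,0],"gripper":50},{"dp":[-0.3,0,0],"angular":[0,0,0],"gripper":50}])

```text
clock: 9.65
position: [0.3847, -0.1228, 0.0813]
ee_rot: [0.703, 0.064, 0.705, -0.064]
contact_force: [1.1, -0.9, -0.1]
width: 0.0501
```

Run:
```python
from h import *;rep(-320,0,10);edges(-265,-175)
```

```text
t 9.65 along -222.3 lat 128.3 z 81.31025921255709 F [ 1.1 -0.9 -0.1] w 0.050090209362213436
dp [ 0.592 -0.813  1.071] ang [-0.    -0.001  0.   ]
top lat -43.8 44.6 slopes deg [-0.4  0.5] nose -168.7 nose slope -0.6
scene lat -43.2 45.5 slopes deg [-0.5  0.5] nose -167.2 nose slope 0.0
```

Request:
arm_command(series=[{"dp":[0,-0.3,0],"angular":[0,0,0],"gripper":50},{"dp":[0,-0.35,0],"angular":[0,0,0],"gripper":50},{"dp":[0,-0.2,0.1],"angular":[0,0,0],"gripper":50},{"dp":[0,0,0.25],"angular":[0,0,0],"gripper":50},{"dp":[0,0,0.3],"angular":[0,0,0],"gripper":50},{"dp":[0,0,0.25],"angular":[0,0,0],"gripper":50},{"dp":[0,0,0.08],"angular":[0,0,0],"gripper":50},{"dp":[0,0,0],"angular":[0,0,0],"gripper":50}])

```text
clock: 10.75
position: [0.4858, -0.2488, 0.0793]
ee_rot: [0.707, 0.063, 0.701, -0.065]
contact_force: [-0.1, -0.7, -0.4]
width: 0.05
```

```bash
python3 -c "from h import *;rep(-320,0.5,10)"
```

```text
t 10.75 along -328.2 lat 6.2 z 79.25393160273157 F [-0.1 -0.7 -0.4] w 0.049958133237827176
dp [0.577 0.07  0.043] ang [-0.001  0.005  0.002]
```

Request:
arm_command(series=[{"dp":[0.1,0,0.045],"angular":[0,0.005,0.002],"gripper":50},{"dp":[0.15,0,0],"angular":[0,0,0],"gripper":50},{"dp":[0.15,0,0],"angular":[0,0,0],"gripper":50},{"dp":[0.1,0,0],"angular":[0,0,0],"gripper":50},{"dp":[0.06,0,0],"angular":[0,0,0],"gripper":50},{"dp":[0.01,0,0],"angular":[0,0,0],"gripper":50},{"dp":[0,0,0],"angular":[0,0,0],"gripper":50},{"dp":[0,0,0],"angular":[0,0,0],"gripper":50}])

```text
clock: 11.75
position: [0.4871, -0.2485, 0.007]
ee_rot: [0.703, 0.065, 0.705, -0.064]
contact_force: [-0.2, 0.2, 0.7]
width: 0.0503
```

```bash
python3 -c "from h import *;rep(-270,0.5,10)"
```

```text
t 11.75 along -327.7 lat 5.0 z 7.0044974503545125 F [-0.2  0.2  0.7] w 0.050250150278944965
dp [-0.024  0.481  0.036] ang [-0.002 -0.002 -0.001]
```

Request:
arm_command(series=[{"dp":[-0.02,0,0.03],"angular":[-0.002,-0.002,0],"gripper":50},{"dp":[0,0.04,0.01],"angular":[0,0,0],"gripper":50},{"dp":[0,0.06,0],"angular":[0,0,0],"gripper":50},{"dp":[0,0.06,0],"angular":[0,0,0],"gripper":50},{"dp":[0,0.05,0],"angular":[0,0,0],"gripper":50},{"dp":[0,0.04,0],"angular":[0,0,0],"gripper":50},{"dp":[0,0.03,0],"angular":[0,0,0],"gripper":50},{"dp":[0,0.02,0],"angular":[0,0,0],"gripper":50}])

```text
clock: 12.75
position: [0.4997, -0.2114, 0.0106]
ee_rot: [0.705, 0.063, 0.704, -0.063]
contact_force: [0.7, -1.4, -0.6]
width: 0.0494
```

```bash
python3 -c "
from h import *;rep(-250,0.5,10);edges(-210,-160)"
```

```text
t 12.75 along -288.9 lat -0.8 z 10.557761470489293 F [ 0.7 -1.4 -0.6] w 0.04941506978135512
dp [ 0.005  0.324 -0.01 ] ang [ 0.001  0.001 -0.001]
top lat -43.7 44.3 slopes deg [-1.3 -0. ] nose -168.3 nose slope -0.2
scene lat -43.2 45.6 slopes deg [-0.1 -0.4] nose -165.7 nose slope -0.6
```

Request:
arm_command(series=[{"dp":[0,0.04,0],"angular":[0,0,0],"gripper":50},{"dp":[0,0.05,0],"angular":[0,0,0],"gripper":50},{"dp":[0,0.05,0],"angular":[0,0,0],"gripper":50},{"dp":[0,0.05,0],"angular":[0,0,0],"gripper":50},{"dp":[0,0.04,0],"angular":[0,0,0],"gripper":50},{"dp":[0,0.03,0],"angular":[0,0,0],"gripper":50},{"dp":[0,0.02,0],"angular":[0,0,0],"gripper":50},{"dp":[0,0,0],"angular":[0,0,0],"gripper":50}])

```text
clock: 13.85
position: [0.5062, -0.1768, 0.0106]
ee_rot: [0.705, 0.063, 0.704, -0.063]
contact_force: [-0.1, -0.5, 0.2]
width: 0.0501
```

```bash
python3 -c "
from h import *;rep(-200,0,10);edges(-170,-132)"
```

```text
t 13.85 along -253.8 lat -0.9 z 10.604440011313141 F [-0.1 -0.5  0.2] w 0.05008862908742708
dp [ 0.005  0.448 -0.007] ang [0.001 0.001 0.   ]
top lat -43.9 45.1 slopes deg [-0.2  4.9] nose -133.3 nose slope -0.2
scene lat -43.2 45.7 slopes deg [-2.   2.8] nose -131.8 nose slope 0.8
```

Request:
arm_command(series=[{"dp":[0,0.05,0],"angular":[0,0,0],"gripper":50},{"dp":[0,0.06,0],"angular":[0,0,0],"gripper":50},{"dp":[0,0.06,0],"angular":[0,0,0],"gripper":50},{"dp":[0,0.06,0],"angular":[0,0,0],"gripper":50},{"dp":[0,0.06,0],"angular":[0,0,0],"gripper":50},{"dp":[0,0.05,0],"angular":[0,0,0],"gripper":50},{"dp":[0,0.04,0],"angular":[0,0,0],"gripper":50},{"dp":[0,0.02,0],"angular":[0,0,0],"gripper":50}])

```text
clock: 14.95
position: [0.5151, -0.1267, 0.0106]
ee_rot: [0.705, 0.063, 0.704, -0.063]
contact_force: [-0.2, -0.4, -0.3]
width: 0.0502
```

```bash
python3 -c "
from h import *;rep(-150,0,10);edges(-118,-82)"
```

```text
t 14.95 along -202.8 lat -0.8 z 10.614323446156087 F [-0.2 -0.4 -0.3] w 0.05015904015756781
dp [ 0.005  0.44  -0.006] ang [0.001 0.001 0.   ]
top lat -43.5 45.0 slopes deg [ 0.5 -0.2] nose -83.0 nose slope 0.4
scene lat -43.4 46.4 slopes deg [2.9 1.7] nose -80.3 nose slope -1.0
```

Request:
arm_command(series=[{"dp":[0,0.05,0],"angular":[0,0,0],"gripper":50},{"dp":[0,0.06,0],"angular":[0,0,0],"gripper":50},{"dp":[0,0.06,0],"angular":[0,0,0],"gripper":50},{"dp":[0,0.06,0],"angular":[0,0,0],"gripper":50},{"dp":[0,0.06,0],"angular":[0,0,0],"gripper":50},{"dp":[0,0.05,0],"angular":[0,0,0],"gripper":50},{"dp":[0,0.04,0],"angular":[0,0,0],"gripper":50},{"dp":[0,0.02,0],"angular":[0,0,0],"gripper":50}])

```text
clock: 16.05
position: [0.5242, -0.0763, 0.0106]
ee_rot: [0.705, 0.063, 0.704, -0.063]
contact_force: [-0.8, -1.4, -0.1]
width: 0.05
```

Run:
```python
from h import *;rep(-105,0,10);edges(-68,-32)
a=cv2.imread("pics/top_last.png")[200:310,210:410];b=cv2.imread("pics/scene_last.png")[150:300,230:430]
cv2.imwrite("pics/v4.png",cv2.resize(cv2.vconcat([a,b]),None,fx=2.3,fy=2.3,interpolation=2))
```

```text
t 16.05 along -151.6 lat -0.7 z 10.628171296740325 F [-0.8 -1.4 -0.1] w 0.049966984784055896
dp [ 0.005  0.389 -0.005] ang [0.001 0.001 0.   ]
top lat -42.9 44.9 slopes deg [ 0.5 -0.2] nose -31.3 nose slope -0.5
scene lat -43.1 45.8 slopes deg [-2.5  0.6] nose -29.2 nose slope -0.1
```

View pics/v4.png

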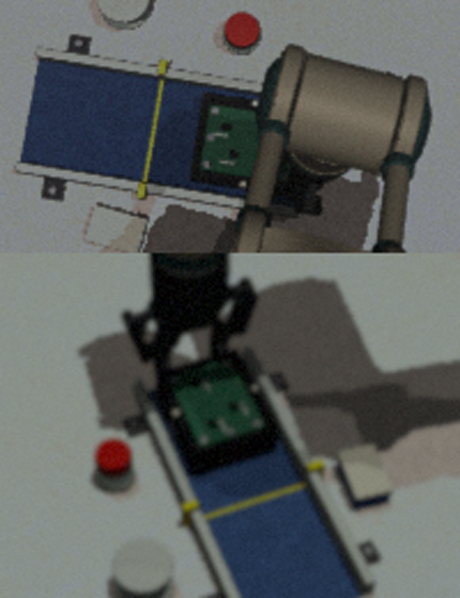

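The box sits centred between the rails in both views (clips at (163,66)/(143,188) in the top half), with fingers just behind it.

Request:
arm_command(series=[{"dp":[0,0.05,0],"angular":[0,0,0],"gripper":50},{"dp":[0,0.06,0],"angular":[0,0,0],"gripper":50},{"dp":[0,0.06,0],"angular":[0,0,0],"gripper":50},{"dp":[0,0.06,0],"angular":[0,0,0],"gripper":50},{"dp":[0,0.06,0],"angular":[0,0,0],"gripper":50},{"dp":[0,0.05,0],"angular":[0,0,0],"gripper":50},{"dp":[0,0.04,0],"angular":[0,0,0],"gripper":50},{"dp":[0,0.02,0],"angular":[0,0,0],"gripper":50}])

```text
clock: 17.15
position: [0.5331, -0.026, 0.0106]
ee_rot: [0.705, 0.063, 0.704, -0.063]
contact_force: [-0.2, -1.5, 0.1]
width: 0.05
```

```bash
python3 -c "
from h import *;rep(-60,0,10);edges(-15,18)"
```

```text
t 17.15 along -100.5 lat -0.5 z 10.5619467360214 F [-0.2 -1.5  0.1] w 0.05004902908413012
dp [ 0.005  0.338 -0.004] ang [0.001 0.001 0.   ]
top lat -43.5 45.9 slopes deg [-39.7  34.5] nose 19.9 nose slope 0.2
scene lat -43.4 46.0 slopes deg [-13.8  14.9] nose 21.8 nose slope 0.8
```

Request:
arm_command(series=[{"dp":[0,0.04,0],"angular":[0,0,0],"gripper":50},{"dp":[0,0.05,0],"angular":[0,0,0],"gripper":50},{"dp":[0,0.05,0],"angular":[0,0,0],"gripper":50},{"dp":[0,0.05,0],"angular":[0,0,0],"gripper":50},{"dp":[0,0.04,0],"angular":[0,0,0],"gripper":50},{"dp":[0,0.03,0],"angular":[0,0,0],"gripper":50},{"dp":[0,0.02,0],"angular":[0,0,0],"gripper":50},{"dp":[0,0,0],"angular":[0,0,0],"gripper":50}])

```text
clock: 18.25
position: [0.5394, 0.0093, 0.0105]
ee_rot: [0.705, 0.063, 0.704, -0.063]
contact_force: [0.2, -0.2, 1.7]
width: 0.0498
```

Run:
```python
from h import *;rep(-50,0,10);edges(20,54)
a=cv2.imread("pics/top_last.png")[205:305,215:375];b=cv2.imread("pics/scene_last.png")[180:280,250:410]
cv2.imwrite("pics/v5.png",cv2.resize(cv2.hconcat([a,b]),(800,250),interpolation=2))
cv2.imwrite("pics/v5.png",cv2.resize(cv2.vconcat([a,b]),(480,600),interpolation=2))
```

```text
t 18.25 along -64.6 lat -0.4 z 10.54788990694052 F [ 0.2 -0.2  1.7] w 0.04983185778901673
dp [ 0.005  0.122 -0.003] ang [0.    0.001 0.   ]
top lat -43.3 45.4 slopes deg [-49.1  -8.7] nose 55.6 nose slope -0.9
scene lat -42.8 46.0 slopes deg [24.3 -2.6] nose 57.1 nose slope 0.6
```

View pics/v5.png

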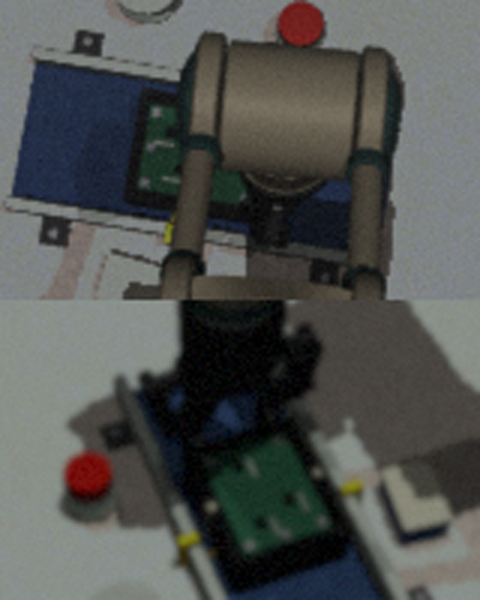

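Request:
arm_command(series=[{"dp":[0,0.03,0],"angular":[0,0,0],"gripper":50},{"dp":[0,0.03,0],"angular":[0,0,0],"gripper":50},{"dp":[0,0.02,0],"angular":[0,0,0],"gripper":50},{"dp":[0,0.01,0],"angular":[0,0,0],"gripper":50},{"dp":[0,0,0],"angular":[0,0,0],"gripper":50},{"dp":[0,-0.1,0],"angular":[0,0,0],"gripper":50},{"dp":[0,-0.2,0],"angular":[0,0,0],"gripper":50},{"dp":[0,-0.3,0],"angular":[0,0,0],"gripper":50}])

```text
clock: 19.35
position: [0.5285, -0.0509, 0.0105]
ee_rot: [0.705, 0.062, 0.704, -0.062]
contact_force: [1.1, 0.4, -0.2]
width: 0.0499
```

```bash
python3 -c "
from h import *;rep(-180,0,10)"
```

```text
t 19.35 along -125.9 lat -0.4 z 10.473265968595143 F [ 1.1  0.4 -0.2] w 0.049948802019600926
dp [ 0.004 -0.451 -0.005] ang [ 0.002  0.001 -0.001]
```

Request:
arm_command(series=[{"dp":[0,-0.3,0],"angular":[0,0,0],"gripper":50},{"dp":[0,-0.3,0],"angular":[0,0,0],"gripper":50},{"dp":[0,-0.2,0],"angular":[0,0,0],"gripper":50},{"dp":[0,-0.1,0],"angular":[0,0,0],"gripper":50},{"dp":[0,0,0],"angular":[0,0,0],"gripper":50},{"dp":[0,0,0],"angular":[0,0,0],"gripper":50},{"dp":[0,0,0],"angular":[0,0,0],"gripper":50},{"dp":[0,0,0],"angular":[0,0,0],"gripper":50}])

```text
clock: 20.35
position: [0.5078, -0.162, 0.0103]
ee_rot: [0.705, 0.065, 0.703, -0.063]
contact_force: [0.2, -0.2, 0.0]
width: 0.0498
```

Run:
```python
from h import *;rep(-50,0,10);edges(-30,60)
a=cv2.imread("pics/top_last.png")[205:305,215:375];b=cv2.imread("pics/scene_last.png")[190:290,260:420]
cv2.imwrite("pics/v6.png",cv2.resize(cv2.vconcat([a,b]),(480,600),interpolation=2))
for n in("top","scene"):
    d=dict(np.load(n+"0.npz"))
    im0,im1=d["image"],cv2.imread(f"pics/{n}_last.png")
    for t,im in(("before",im0),("now",im1)):
        H=cv2.cvtColor(im,cv2.COLOR_BGR2HSV).astype(int);y=(H[...,0]>20)&(H[...,0]<35)&(H[...,1]>90)
        v,u=np.nonzero(y)
        for nm,z,lo,hi in(("line",0,-50,50),("clip-",.032,-73,-57),("clip+",.032,57,73)):
            w=cast(d,np.c_[u,v],z)[:,:2]*1000-L;k=(abs(w@U-16)<14)&(w@N>lo)&(w@N<hi)
            if k.sum():print(n,t,nm,k.sum(),(w[k]@U).mean().round(1),(w[k]@N).mean().round(1))
    # white marks: bright px on the box's edge tops
    g=im1.max(-1).astype(float);v,u=np.mgrid[:480,:640];w=cast(d,np.c_[u.ravel(),v.ravel()],.04)[:,:2]*1000-L;al,la=(w@U).reshape(480,640),(w@N).reshape(480,640)
    for s in(-1,1):
        k=(abs(la*s-42)<6)&(abs(al-13)<22);q=np.clip(g-90,0,None)*k;print(n,"mark",s,int(q.sum()),((q*al).sum()/q.sum()).round(1),((q*la).sum()/q.sum()).round(1))
```

```text
t 20.35 along -238.9 lat 0.1 z 10.314499545653874 F [ 0.2 -0.2  0. ] w 0.04981577032491046
dp [0.008 1.574 0.   ] ang [-0.     0.001 -0.002]
top lat -43.5 45.5 slopes deg [0.2 0. ] nose 66.3 nose slope 0.1
scene lat -43.1 46.0 slopes deg [-0.3  0.5] nose 68.4 nose slope 0.9
top before line 67 16.3 -1.0
top before clip- 22 15.4 -65.3
top before clip+ 21 16.4 65.1
top now line 5 17.4 47.2
top now clip- 22 15.4 -65.3
top now clip+ 22 16.2 65.3
top mark -1 191 13.0 -42.5
top mark 1 111 12.6 42.7
scene before line 73 16.8 0.3
scene before clip- 32 18.6 -66.5
scene before clip+ 24 19.8 63.8
scene now line 5 18.4 -42.8
scene now clip- 35 18.6 -65.8
scene now clip+ 25 19.8 64.1
scene mark -1 24 13.3 -40.8
scene mark 1 16 13.8 42.5
```

View pics/v6.png

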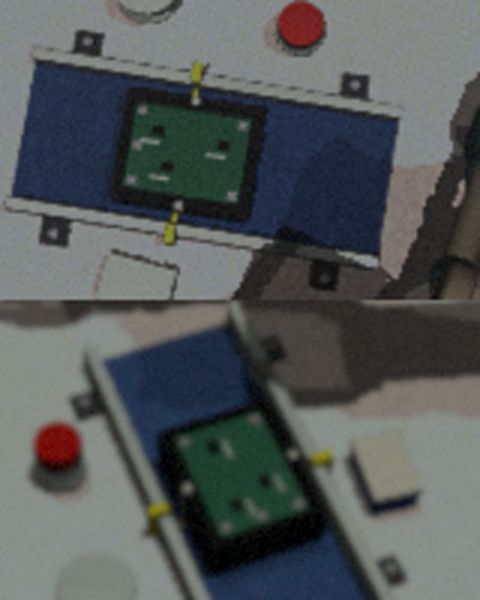

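Request:
arm_command(series=[{"dp":[0,0.15,0],"angular":[0,0,0],"gripper":50},{"dp":[0,0.25,0],"angular":[0,0,0],"gripper":50},{"dp":[0,0.25,0],"angular":[0,0,0],"gripper":50},{"dp":[0,0.25,0],"angular":[0,0,0],"gripper":50},{"dp":[0,0.2,0],"angular":[0,0,0],"gripper":50},{"dp":[0,0.12,0],"angular":[0,0,0],"gripper":50},{"dp":[0,0.05,0],"angular":[0,0,0],"gripper":50},{"dp":[0,0,0],"angular":[0,0,0],"gripper":50}])

```text
clock: 21.45
position: [0.5357, -0.0012, 0.0109]
ee_rot: [0.705, 0.065, 0.704, -0.061]
contact_force: [0.7, 0.0, 0.3]
width: 0.05
```

```bash
python3 -c "
from h import *;rep(-50.6,0,10)"
```

```text
t 21.45 along -75.6 lat 1.4 z 10.923424598177558 F [0.7 0.  0.3] w 0.050039269432093365
dp [0.009 0.209 0.012] ang [ 0.001  0.001 -0.003]
```

Request:
arm_command(series=[{"dp":[0,0.04,0.01],"angular":[0,0,-0.003],"gripper":50},{"dp":[0,0.05,0],"angular":[0,0,0],"gripper":50},{"dp":[0,0.04,0],"angular":[0,0,0],"gripper":50},{"dp":[0,0.03,0],"angular":[0,0,0],"gripper":50},{"dp":[0,0.02,0],"angular":[0,0,0],"gripper":50},{"dp":[0,0.01,0],"angular":[0,0,0],"gripper":50},{"dp":[0,0,0],"angular":[0,0,0],"gripper":50},{"dp":[0,0,0],"angular":[0,0,0],"gripper":50}])

```text
clock: 22.45
position: [0.5412, 0.0204, 0.0109]
ee_rot: [0.705, 0.064, 0.704, -0.064]
contact_force: [0.6, -0.0, 0.4]
width: 0.0499
```

```bash
python3 -c "
from h import *;rep(-50.6,0,10);edges(30,60)"
```

```text
t 22.45 along -53.4 lat -0.1 z 10.882267934999867 F [ 0.6 -0.   0.4] w 0.049933233701411374
dp [ 0.007  0.024 -0.001] ang [-0.001  0.001  0.001]
top lat -41.9 45.3 slopes deg [-92.4   3.6] nose 66.9 nose slope -0.2
scene lat -43.5 46.0 slopes deg [1.1 0.9] nose 68.8 nose slope -0.2
```

Nose is at 66.9 (was 66.3), so about 2.8 mm more.

Request:
arm_command(series=[{"dp":[0,0.012,0],"angular":[0,0,0],"gripper":50},{"dp":[0,0.01,0],"angular":[0,0,0],"gripper":50},{"dp":[0,0.004,0],"angular":[0,0,0],"gripper":50},{"dp":[0,0,0],"angular":[0,0,0],"gripper":50},{"dp":[0,0,0],"angular":[0,0,0],"gripper":50},{"dp":[0,0,0],"angular":[0,0,0],"gripper":50},{"dp":[0,0,0],"angular":[0,0,0],"gripper":50},{"dp":[0,0,0],"angular":[0,0,0],"gripper":50}])

```text
clock: 23.55
position: [0.5416, 0.0227, 0.0109]
ee_rot: [0.704, 0.063, 0.704, -0.065]
contact_force: [-0.0, -1.4, 0.4]
width: 0.0501
```

```bash
python3 -c "
from h import *;rep(-50.6,0,10);edges(30,60)"
```

```text
t 23.55 along -51.1 lat -0.1 z 10.895094914477593 F [-0.  -1.4  0.4] w 0.05011089663231684
dp [ 0.007  0.004 -0.001] ang [-0.001  0.001  0.002]
top lat -39.9 45.4 slopes deg [-125.4    2.3] nose 68.8 nose slope -0.4
scene lat -43.3 46.3 slopes deg [-1.5 -2.2] nose 71.3 nose slope -0.2
```

Request:
arm_command(series=[{"dp":[0,0.005,0],"angular":[0,0,0],"gripper":50},{"dp":[0,0,0],"angular":[0,0,0],"gripper":50},{"dp":[0,0,0],"angular":[0,0,0],"gripper":50},{"dp":[0,-0.1,0],"angular":[0,0,0],"gripper":50},{"dp":[0,-0.2,0],"angular":[0,0,0],"gripper":50},{"dp":[0,-0.3,0],"angular":[0,0,0],"gripper":50},{"dp":[0,-0.3,0],"angular":[0,0,0],"gripper":50},{"dp":[0,-0.2,0],"angular":[0,0,0],"gripper":50}])

```text
clock: 24.65
position: [0.5177, -0.1097, 0.0112]
ee_rot: [0.705, 0.063, 0.703, -0.063]
contact_force: [0.3, -0.4, -0.1]
width: 0.0502
```

Request:
arm_command(series=[{"dp":[0,-0.3,0],"angular":[0,0,0],"gripper":50},{"dp":[0,-0.2,0],"angular":[0,0,0],"gripper":50},{"dp":[-0.1,-0.05,0],"angular":[0,0,0],"gripper":50},{"dp":[-0.2,0,0],"angular":[0,0,0],"gripper":50},{"dp":[-0.2,0,0],"angular":[0,0,0],"gripper":50},{"dp":[-0.1,0,0],"angular":[0,0,0],"gripper":50},{"dp":[0,0,0],"angular":[0,0,0],"gripper":50},{"dp":[0,0,0],"angular":[0,0,0],"gripper":50}])

```text
clock: 25.65
position: [0.5041, -0.1776, 0.087]
ee_rot: [0.705, 0.065, 0.703, -0.064]
contact_force: [-1.1, -0.9, 0.4]
width: 0.0501
```

Run:
```python
from h import *;rep(-50,0,10);edges(-30,60)
a=cv2.imread("pics/top_last.png")[205:305,215:375];b=cv2.imread("pics/scene_last.png")[190:290,260:420]
cv2.imwrite("pics/v7.png",cv2.resize(cv2.vconcat([a,b]),(480,600),interpolation=2))
for n in("top","scene"):
    d=dict(np.load(n+"0.npz"));im1=cv2.imread(f"pics/{n}_last.png")
    g=im1.max(-1).astype(float);v,u=np.mgrid[:480,:640];w=cast(d,np.c_[u.ravel(),v.ravel()],.04)[:,:2]*1000-L;al,la=(w@U).reshape(480,640),(w@N).reshape(480,640)
    for s in(-1,1):
        k=(abs(la*s-42)<6)&(abs(al-16)<22);q=np.clip(g-90,0,None)*k;print(n,"mark",s,int(q.sum()),((q*al).sum()/q.sum()).round(1),((q*la).sum()/q.sum()).round(1))
```

```text
t 25.65 along -254.9 lat 1.0 z 87.02995934483103 F [-1.1 -0.9  0.4] w 0.05005147418252784
dp [6.450e-01 1.706e+00 1.000e-03] ang [-0.002  0.002 -0.001]
top lat -43.2 45.3 slopes deg [-0.7 -0. ] nose 69.8 nose slope -1.3
scene lat -43.3 46.0 slopes deg [-0.5 -0.4] nose 71.4 nose slope -0.7
top mark -1 193 15.5 -43.0
top mark 1 164 16.3 42.2
scene mark -1 11 15.6 -42.0
scene mark 1 14 16.7 42.6
```

View pics/v7.png

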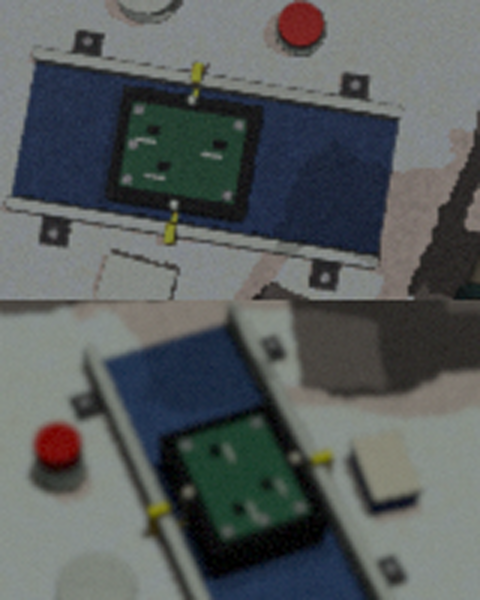

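```bash
python3 -c "
from rig import *;print(sign_off(),get_state()['clock'])"
```

```text
the job is handed in; nothing more can be done
the job is handed in; nothing more can be done
```

I pushed the box into the lane and stopped it with its white marks at the yellow clips, then handed the job in at about 26 s of the 64 s allowed.

**How it went:** I squared the box up with two fingers against its rear face. That left it about 6 mm off the centre line, so I nudged it back from the side before it reached the mouth. I then pushed it straight in, backed the fingers out along the lane and raised them clear.

**Last checks, with the gripper away from the box:**
- **Position along the lane:** the overhead camera puts the marks at 15.5 and 16.3 mm past mid-lane and the clips at 15.4 and 16.4 mm. The second camera puts the marks at 15.6 and 16.7 mm and the floor line at 16.8 mm.
- **Fit between the rails:** the box is about 1 mm off the centre line, with roughly 10 mm free on each side. It is square to the lane within about 1°.
- **Forces:** the readings after each move never went above about 2 N. I saw no contact with a rail, a clip or another item.

**Disagreements:** the two cameras differed by about 2 mm on the front edge of the box. The second camera also read the clip tops about 3 mm farther along than the overhead one, probably because it sees their front faces. For the final stop I trusted the marks against the clips in the overhead view and the floor line in both.

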